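# Serve the tea carrier and stow its handle

### The job

Put the green tea carrier on the free end of the white serving tray, its long side along the tray, centred across the tray, square and standing flat, and let go of it with the handle still up. Then take the handle anew: swing it over to the carrier's hooked front and press it down until its bar rests fully home in the two hooks. Leave the carrier so on the tray, and do not disturb the cup on the tray.

Things in the scene. Friction and masses are not known exactly. Their poses are not given: they have to be found in the camera images.
- carrier_center (a point): Centre of the loose green tea carrier: open box 104 (its x) x 150 (its y) x 80 mm high, filled with tea sachets to about 70 mm; this point is 40 mm above its underside. z up; -x is the front, where two aluminium hooks stand out 22 mm from the top of the wall at y = +-46 mm. The handle pivots about an axis along y, 44 mm above this point.
- handle_grip (a point): Middle of the handle's bar: wooden sleeve 12 mm thick, 70 mm long, on a 6 mm steel bar along the carrier's y, 66 mm from the pivot axis. Handle up: 150 mm above the carrier's underside; can be pinched across (along the carrier's x) and lifts the carrier. Home: 66 mm in front (-x) of the carrier's middle, 84 mm above its underside, 14 mm outside the wall. x points from the bar to the pivot.
- handle (a joint): Angle of the handle, rad: 0 = folded forward, level, bar home in the two hooks (hard stop); 1.57 = straight up; stop at 1.65. Grows as the bar rises. Light friction (0.05 N m, under 1 N at the bar): it stays where it is left.
- tray_spot (a point): The carrier's spot: middle of the place for it on the tray's free end, on the flat inner floor, 4 mm above the counter. x across the tray, y along it towards the cup (away from the robot), z up. The tray does not move. The carrier's long side (its y) goes along the tray; its x along this x, either way round.
- tray: White serving tray 199 (x) x 395 (y) mm, rim 24 mm high, fixed; origin at the middle of its underside. Flat floor 152 x 344 mm, 4 mm above the counter. The spot lies 55 mm from the middle towards -y, the cup on the +y end. Obstacles near by, all fixed: a three-tier pastry rack to the left (world y > 0.01), up to 0.34 m high; milk jug and card reader to the right.
- cup_center (a point): Centre, half-way up, of the white espresso cup, 59 mm across, 52 mm high, loose, on the tray's +y end; leave it alone.
- cup: The same white espresso cup; origin in its underside. Leave it alone.
- carrier: The carrier as a whole, about 0.65 kg (varies), walls 4 mm; origin in the middle of its underside, 40 mm below its centre point, same axes. Ears in the middle of the short sides carry the pivots of the handle, which is 174 mm wide over all.

How it is judged:
By the outcome, as a careful person would: the job done as asked, in the order asked, and still so for the second after the job is handed in, with the robot touching nothing.
It also fails if it takes over 64 s, if anything falls off the work surface, if the arm or the gripper's body presses on something with over 40 N, if the wrist force passes 120 N, or if a joint passes its speed limit or range.

### The arm

A 6-joint arm with a two-finger parallel gripper is mounted at the origin on a cart in front of the work surface, level with it; the furniture and walls round the work are solid. World frame = base frame: x ahead of the robot, y to its left, z up, the work surface at z = 0. Lengths are in m, angles in rad, forces in N, time in s.
With the tool pointing down it reaches from about 0.425 to 0.95 m from the base axis. Payload 14.7 kg.
Tool frame: the origin (TCP) lies at the very end of the fingers, on their centre line; the grasp point (between the pads) lies 19 mm behind it; z points along the fingers, y is the line along which they close (so a half turn about z gives the same grasp; the last joint's range is limited). The gripper opens to 85 mm and grips with 20 to 120 N. Pads are 22 mm wide; open, the fingers measure 114 mm over their backs; the gripper's body (76 mm by 85 mm) begins 54 mm behind the grasp point. The pads swing forward as they close: fully open they stand 13 mm farther back than shut.
Start: joints at [1.201, 0.48, 1.596, -0, 1.065, -0.047], TCP at [0.206, 0.616, 0.231] pointing down, gripper open.
Joint ranges: [-2.75, 2.75], [-0.82, 2.05], [0.23, 2.67], [-1.56, 4.7], [0.09, 2.69], [-2.92, 2.92]. Speed limits (rad/s): [1.89, 1.89, 2.39, 3.01, 3.01, 3.01].

### API

Orientations are given as a unit quaternion [w, x, y, z].
In Python, from bench import ctrl gives the robot as it stands. The module is installed in compiled form; this text tells all that it offers.
- The arm moves only by the tool send_rows, never from a script. Its argument "increments" is a list of rows, each a list of 7 numbers: the shift along the tool's x, y, z in cm, then the turn, a rotation vector about the tool's x, y, z in units of 6 degrees (1.0 is 6 degrees), then the gripper's target within -1 to 1 (fully open at 1, half-way at 0, shut at -1). A call has 1 to 20 rows; each row shifts and turns the commanded pose from where the row before left it, along the tool's axes as they then stand; what a row does not reach is not made up. A row lasts 1/10 s, in which the tool goes at most 50 mm and 8.59 degrees, less where a joint would pass 70% of its speed; a pose out of reach is approached as far as the arm can. A call is refused whole if a number of a shift passes 5 or a number of a turn 1, either way. A call with a gripper value outside its range is refused whole. The fingers move at their own pace and stop on an object; the grip force is fixed at half the most. Time passes only in rows, so rows that do not move let the fingers close. It gives the time, the measured TCP pose, the force, the opening and the grip force at its end, in the units of the state.
- ctrl.sense(): the state, without advancing time (a new reading comes with each control period).
- ctrl.camera(name): name is "scene" or "top" or "wrist"; returns a dict with "img" (384x512x3 uint8, blue, green, red), "intrinsics" (3x3 intrinsics, pixels), "cam_to_world" (4x4, takes a point from camera to world coordinates). Camera axes: x right, y down, z forward; pixel columns grow to the right and rows downward; lengths in m; the calibration is good to about 2 mm. A picture is of the moment at which its call begins. There is no depth.
- ctrl.hand_in(): hands the job in; it is judged then, once.
Trained networks look in a picture, given as the dict that the camera call returned (one of the last four; its "shot" number tells which), for a name from the list of things; names that differ only in an ending like _2 or _b are one class to them, and where a whole thing is asked for, a point or a joint stands for the part that bears it (a point fixed in the world has none). Each returns a list of dicts, best first, with "p" (0 to 1); they miss things now and then, are a little off and sometimes report something else, mostly with a low value. They report only what shows in the picture. A call takes as long as a camera call.
- ctrl.look_for(picture, target): "point" ([column, row] in pixels, amid what is visible of it).
- ctrl.masks_of(picture, target): "region" (384x512 bool, what is visible of it) and "point" ([column, row] in pixels, amid what is visible of it).
- ctrl.spot_point(picture, target): "point" ([column, row] in pixels: a listed point, or the origin of a listed thing).
The state is a dict: "time_s": time; "qpos": joint angles; "qvel": joint speeds; "tau": joint torques, N m; "eef_pos": TCP position; "tcp_rot": TCP orientation; "ft_force": force on the tool from outside, world axes, zero at the start; "wrist_torque": the same for the moment, N m; "gripper_width": finger opening in m; "finger_force": force on a finger pad.
Only numpy, scipy, OpenCV 4.12 (cv2) and the standard library are available. Lean on these libraries where they do the work, as an engineer would, in place of code of your own. Each camera call takes 0.05 s, during which the arm holds its last target. There are 200 camera calls.

## Working session

There is one attempt and no reset: what is moved stays moved. The work goes in short steps, Python scripts to look and compute and a tool call to move; the robot and the scene stay as the last step left them, time stands still between calls to the robot, and variables do not carry over. Pictures are saved under pics/ and viewed, at most 12 in all, crops included, and the job is handed in when it is done.

Besides the shell and the picture viewer there is one more tool, called after "Emit:" as name([rows], argument=value, ...), one row to a line, values as JSON. send_rows: Moves the arm, as the interface text tells. Its arguments: {"type":"object","properties":{"increments":{"type":"array"}},"required":["increments"]}

```bash
mkdir -p pics; cat > h.py <<'E'
import numpy as np, cv2
from bench import ctrl
from scipy.spatial.transform import Rotation as R
def ray(p,uv):
    K=np.array(p["intrinsics"]);T=np.array(p["cam_to_world"])
    d=T[:3,:3]@np.linalg.solve(K,[uv[0],uv[1],1.]);return T[:3,3],d
def atz(p,uv,z):
    o,d=ray(p,uv);return o+d*(z-o[2])/d[2]
def tri(obs):
    A=np.zeros((3,3));b=np.zeros(3)
    for p,uv in obs:
        o,d=ray(p,uv);d=d/np.linalg.norm(d);M=np.eye(3)-np.outer(d,d);A+=M;b+=M@o
    return np.linalg.solve(A,b)
def proj(p,X):
    K=np.array(p["intrinsics"]);T=np.array(p["cam_to_world"])
    c=T[:3,:3].T@(np.asarray(X)-T[:3,3]);q=K@c;return q[:2]/q[2]
def st():
    s=ctrl.sense();q=s["tcp_rot"];print("t",s["time_s"],"pos",np.round(s["eef_pos"],4));print(np.round(R.from_quat([q[1],q[2],q[3],q[0]]).as_matrix(),3),"F",np.round(s["ft_force"],1),"w",s["gripper_width"])
    return s
E
python3 - <<'E'
from h import *
st()
ps={n:ctrl.camera(n) for n in("scene","top","wrist")}
for t in["carrier_center","handle_grip","tray_spot","cup_center","tray","carrier"]:
    ob=[]
    for n,p in ps.items():
        r=ctrl.spot_point(p,t)
        if r: print(t,n,np.round(r[0]["point"],1),round(r[0]["p"],2)); 
        if r and n!="wrist": ob.append((p,r[0]["point"]))
    if len(ob)>1: print("  tri",tri(ob))
im=np.hstack([cv2.resize(ps[n]["img"],(400,300)) for n in("scene","top")])
cv2.imwrite("pics/a.png",np.vstack([im,np.hstack([cv2.resize(ps["wrist"]["img"],(400,300)),np.zeros((300,400,3),np.uint8)])]))
E
```

```text
t 0.0 pos [0.206  0.616  0.2307]
[[-0.948  0.317 -0.   ]
 [ 0.317  0.948 -0.001]
 [ 0.    -0.001 -1.   ]] F [ 1.1 -0.1  0.6] w 0.08525325240126086
carrier_center scene [225.9 253.8] 0.71
carrier_center top [171.6 196.5] 0.87
  tri [ 0.57908844 -0.13943271  0.03477534]
handle_grip scene [220.4 223.7] 0.87
handle_grip top [161.7 188.6] 0.59
  tri [ 0.58013545 -0.13926488  0.13959379]
tray_spot scene [299.6 217.3] 0.7
tray_spot top [172.2 199.2] 0.68
  tri [ 0.49361799 -0.1881474   0.21346518]
cup_center scene [257.8 171.9] 0.69
tray scene [286.9 207.4] 0.57
tray top [287.9 207. ] 0.9
  tri [ 0.56448898 -0.36767787 -0.00545221]
carrier scene [222.9 265.6] 0.9
carrier top [172.4 197.7] 0.69
  tri [ 0.58450637 -0.13235564 -0.0104787 ]
```

View pics/a.png

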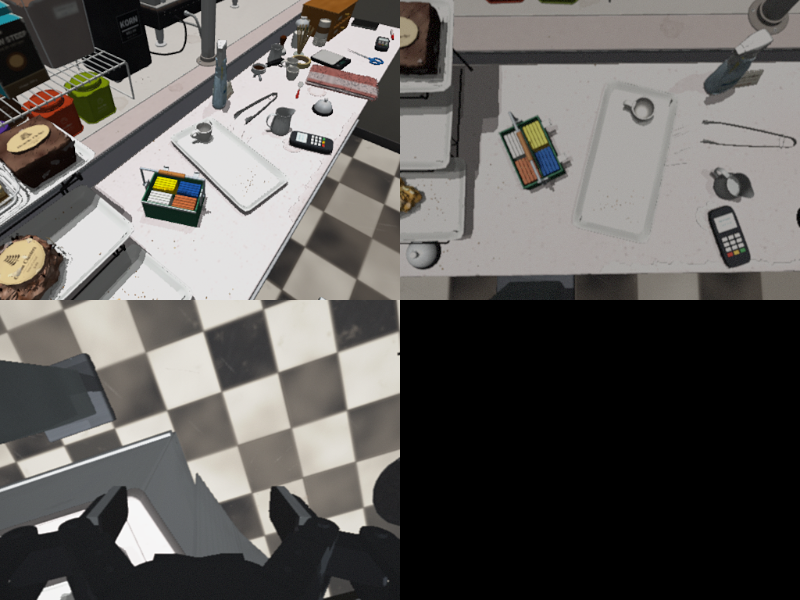

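The picture shows the carrier (top view, full-res about (171,197)) left of the tray (about (288,207)), the cup at the tray's far end, the rack on the left. I'll zoom for the hooks and the yaw.

```bash
python3 - <<'E'
from h import *
p=ctrl.camera("top");s=ctrl.camera("scene")
for t,z in(("tray",.024),("carrier",.08),("cup",.05)):
    r=ctrl.masks_of(p,t)
    if not r: print(t,"none");continue
    m=r[0]["region"].astype(np.uint8);m=cv2.morphologyEx(m,cv2.MORPH_OPEN,np.ones((5,5)))
    print(t,r[0]["p"],m.sum())
    c=max(cv2.findContours(m,0,2)[0],key=cv2.contourArea)
    pts=np.array([atz(p,q,z)[:2] for q in c[:,0]],np.float32)
    rc=cv2.minAreaRect(pts);print(rc,np.round(cv2.boxPoints(rc),4).tolist())
print("cam",np.round(p["cam_to_world"],3).tolist(),p["intrinsics"])
a=cv2.resize(p["img"][130:260,110:370],(800,400),interpolation=2)[:,:400*2]
cv2.imwrite("pics/b.png",a)
cv2.imwrite("pics/c.png",cv2.resize(s["img"][190:310,160:310],(750,600),interpolation=2))
E
```

```text
tray 0.63 18658
((0.567993700504303, -0.37144413590431213), (0.19827941060066223, 0.3952610492706299), 75.80020141601562) [[0.3521000146865845, -0.41909998655319214], [0.7353000044822693, -0.515999972820282], [0.7839000225067139, -0.3237999975681305], [0.40070000290870667, -0.22689999639987946]]
carrier 0.96 5093
((0.5874848365783691, -0.1431889832019806), (0.18156376481056213, 0.12579764425754547), 25.0406436920166) [[0.47859999537467957, -0.12460000067949295], [0.5318999886512756, -0.2386000007390976], [0.696399986743927, -0.16179999709129333], [0.6431000232696533, -0.04780000075697899]]
cup 0.68 809
((0.6965202689170837, -0.40635985136032104), (0.07219025492668152, 0.05971551313996315), 42.81968688964844) [[0.6498000025749207, -0.4090000092983246], [0.6902999877929688, -0.4528000056743622], [0.7433000206947327, -0.40369999408721924], [0.7027000188827515, -0.35989999771118164]]
cam [[-0.012, -0.99, 0.143, 0.449], [-1.0, 0.011, -0.007, -0.297], [0.005, -0.143, -0.99, 0.924], [0.0, 0.0, 0.0, 1.0]] [[458.91362348   0.         255.61619948]
 [  0.         458.91362348 197.11665673]
 [  0.           0.           1.        ]]
```

View pics/b.png

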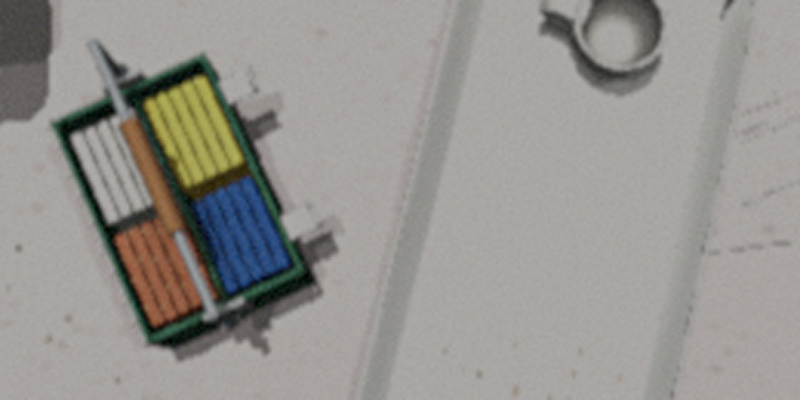

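View pics/c.png

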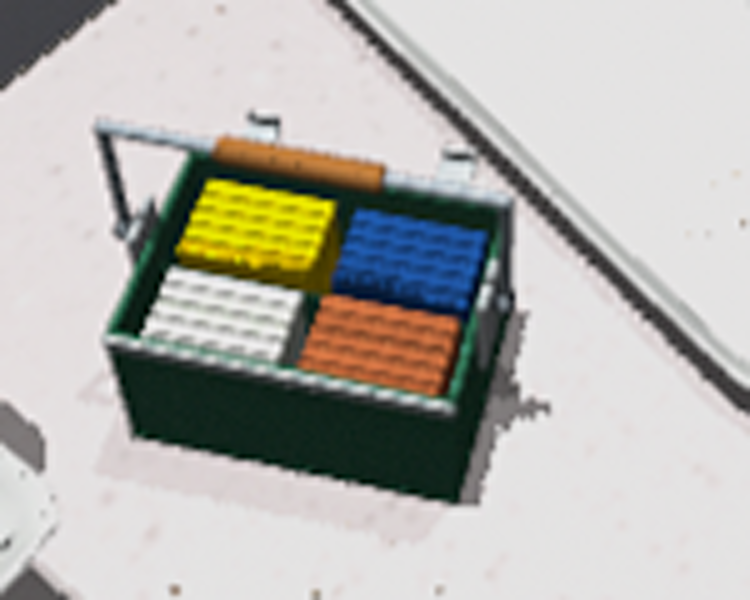

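The crops show the hooks on the carrier's tray-facing (world −y) side and the handle up. Now raise over the rack and travel across.

Emit:
send_rows([
  [0,0,-4.6,0,0,0,1],
  [0,0,-4.6,0,0,0,1],
  [0,0,-4.6,0,0,0,1],
  [0,0,-4.6,0,0,0,1],
  [0,0,-4.6,0,0,0,1],
  [-3,-3,0,0,0,0,1],
  [-3,-3,0,0,0,0,1],
  [-3,-3,0,0,0,0,1],
  [-3,-3,0,0,0,0,1],
  [-3,-3,0,0,0,0,1],
  [-3,-3,0,0,0,0,1],
  [-3,-3,0,0,0,0,1],
  [-3,-3,0,0,0,0,1],
  [-3,-3,0,0,0,0,1],
  [-3,-3,0,0,0,0,1],
  [-3,-3,0,0,0,0,1],
  [-3,-3,0,0,0,0,1],
  [-3,-3,0,0,0,0,1],
  [-3,-3,0,0,0,0,1],
  [-3,-3,0,0,0,0,1],
])

```text
time_s: 3.3
eef_pos: [0.4906, 0.0452, 0.4615]
tcp_rot: [0.0, 0.161, 0.987, 0.0]
ft_force: [0.8, 1.4, -0.5]
gripper_width: 0.0854
finger_force: 0.0
```

Emit:
send_rows([
  [-3,-3,0,0,0,0,1],
  [-3,-3,0,0,0,0,1],
  [-3,-3,0,0,0,0,1],
  [-3,-3,0,0,0,0,1],
  [-3,-3,0,0,0,0,1],
  [0,0,0,0,0,1,1],
  [0,0,0,0,0,1,1],
  [0,0,0,0,0,1,1],
  [0,0,0,0,0,1,1],
  [0,0,0,0,0,1,1],
  [0,0,0,0,0,1,1],
  [0,0,0,0,0,1,1],
  [0,0,0,0,0,1,1],
  [0,0,0,0,0,1,1],
  [0,0,0,0,0,1,1],
  [0,0,0,0,0,1,1],
  [0,0,0,0,0,1,1],
  [0,0,0,0,0,1,1],
  [0,0,0,0,0,1,1],
  [0,0,0,0,0,1,1],
])

```text
time_s: 5.3
eef_pos: [0.5848, -0.1429, 0.4613]
tcp_rot: [0.0, 0.813, 0.583, -0.0]
ft_force: [-1.6, 0.1, 0.3]
gripper_width: 0.0854
finger_force: 0.0
```

Emit:
send_rows([
  [0,0,2,0,0,1,1],
  [0,0,2,0,0,1,1],
  [0,0,2,0,0,1,1],
  [0,0,2,0,0,1,1],
  [0,0,2,0,0,1,1],
  [0,0,2,0,0,1,1],
  [0,0,2,0,0,1,1],
  [0,0,0,0,0,0.7,1],
  [0,0,0,0,0,0,1],
])

```text
time_s: 6.2
eef_pos: [0.5846, -0.1428, 0.3208]
tcp_rot: [-0.0, 0.976, 0.218, -0.0]
ft_force: [0.3, 0.6, -0.1]
gripper_width: 0.0854
finger_force: 0.0
```

```bash
python3 - <<'E'
from h import *
s=st();print(np.round(s["qpos"],2))
p=ctrl.camera("top");w=ctrl.camera("wrist")
cs=np.array([(57,122),(207,58),(302,270),(152,340)])/3.077+[110,130]
X=np.array([atz(p,c,.08)[:2] for c in cs]);print("rim corners",X.round(4).tolist(),X.mean(0))
d=(X[1]-X[2]+X[0]-X[3]);print("len",np.linalg.norm(d)/2,"long ang",np.degrees(np.arctan2(d[1],d[0])))
for t,z in(("handle_grip",.15),("carrier_center",.04),("carrier",0)):
    r=ctrl.spot_point(w,t)
    if r: print(t,r[0]["p"],r[0]["point"],atz(w,r[0]["point"],z))
cv2.imwrite("pics/d.png",w["img"])
E
```

```text
t 6.2 pos [ 0.5846 -0.1428  0.3208]
[[ 0.905  0.426 -0.001]
 [ 0.426 -0.905  0.   ]
 [-0.001 -0.001 -1.   ]] F [ 0.3  0.6 -0.1] w 0.08535402628118598
[-0.29  0.34  1.6   0.    1.21  0.84]
rim corners [[0.626, -0.0651], [0.665, -0.1558], [0.5338, -0.2143], [0.4931, -0.1252]] [ 0.57947444 -0.14011459]
len 0.1447353199824644 long ang 24.182538779468796
handle_grip 0.67 [246.6, 178.1] [ 0.57885491 -0.13771093  0.15      ]
carrier_center 0.79 [248.6, 158.7] [ 0.5818866  -0.13656801  0.04      ]
carrier 0.91 [248.1, 153.2] [ 0.58320691 -0.13435113  0.        ]
```

View pics/d.png

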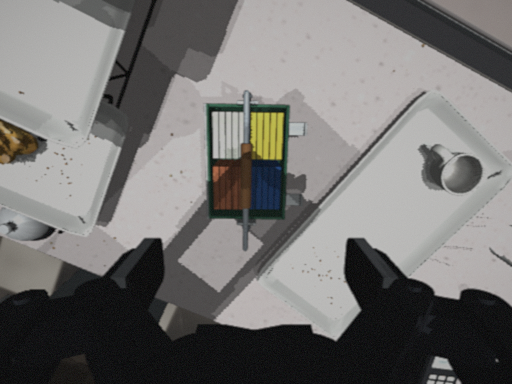

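The wrist view shows the bar at col 246, near vertical, aligned with the tool; hooks on the right, at rows 130 and 198. Centre on it, descend and grip.

Emit:
send_rows([
  [-0.3,-0.7,3,0,0,0,1],
  [0,0,3,0,0,0,1],
  [0,0,3,0,0,0,1],
  [0,0,3,0,0,0,1],
  [0,0,3,0,0,0,1],
  [0,0,2,0,0,0,1],
  [0,0,1.9,0,0,0,1],
  [0,0,0,0,0,0,1],
  [0,0,0,0,0,0,-0.4],
  [0,0,0,0,0,0,-0.4],
  [0,0,0,0,0,0,-1],
  [0,0,0,0,0,0,-1],
  [0,0,0,0,0,0,-1],
  [0,0,0,0,0,0,-1],
  [0,0,0,0,0,0,-1],
  [0,0,0,0,0,0,-1],
])

```text
time_s: 8.05
eef_pos: [0.5794, -0.138, 0.1329]
tcp_rot: [0.0, 0.976, 0.219, 0.0]
ft_force: [-0.4, -0.3, 7.1]
gripper_width: 0.0098
finger_force: 58.5
```

Emit:
send_rows([
  [0,0,-0.5,0,0,0,-1],
  [0,0,-0.5,0,0,0,-1],
  [0,0,-1,0,0,0,-1],
  [0,0,-1,0,0,0,-1],
  [0,0,-1,0,0,0,-1],
  [0,0,-1,0,0,0,-1],
  [0,0,-1,0,0,0,-1],
  [0,0,-0.5,0,0,0,-1],
  [0,0,0,0,0,0,-1],
  [0,0,0,0,0,0,-1],
])

```text
time_s: 9.05
eef_pos: [0.579, -0.1378, 0.1972]
tcp_rot: [-0.0, 0.976, 0.219, -0.0]
ft_force: [-0.4, 0.2, -8.3]
gripper_width: 0.01
finger_force: 58.6
```

```bash
python3 - <<'E'
from h import *
s=st();p=ctrl.camera("scene");w=ctrl.camera("wrist");t=ctrl.camera("top")
cv2.imwrite("pics/e.png",np.hstack([cv2.resize(p["img"][120:320,140:320],(400,444),interpolation=2),cv2.resize(w["img"],(400,444))]))
# tray from wrist/top
for n,c in(("top",t),("wrist",w)):
    for k,z in(("tray_spot",.004),("tray",0),("carrier_center",.106)):
        r=ctrl.spot_point(c,k)
        if r: print(n,k,r[0]["p"],atz(c,r[0]["point"],z))
E
```

```text
t 9.05 pos [ 0.579  -0.1378  0.1972]
[[ 0.904  0.427 -0.   ]
 [ 0.427 -0.904  0.   ]
 [-0.    -0.    -1.   ]] F [-0.4  0.2 -8.3] w 0.009990390386417514
top tray_spot 0.81 [ 0.51178479 -0.35976941  0.004     ]
top tray 0.7 [ 0.56740614 -0.36610073  0.        ]
top carrier_center 0.65 [ 0.58167485 -0.13861019  0.106     ]
wrist tray_spot 0.83 [ 0.51477011 -0.35681348  0.004     ]
wrist tray 0.57 [ 0.57090996 -0.36839257  0.        ]
wrist carrier_center 0.98 [ 0.57938951 -0.13522438  0.106     ]
```

View pics/e.png

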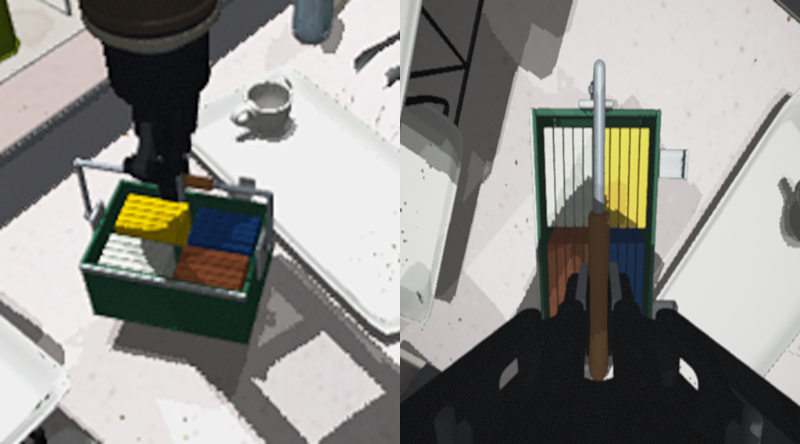

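Carrier hangs level in the grip, about 64 mm up. Move over to the spot, then turn and look.

Emit:
send_rows([
  [-0.5,0.6,0,0,0,0,-1],
  [-1.1,1.2,0,0,0,0,-1],
  [-1.5,1.7,0,0,0,0,-1],
  [-1.5,1.7,0,0,0,0,-1],
  [-1.5,1.7,0,0,0,0,-1],
  [-1.5,1.7,0,0,0,0,-1],
  [-1.5,1.7,0,0,0,0,-1],
  [-1.5,1.7,0,0,0,0,-1],
  [-1.5,1.7,0,0,0,0,-1],
  [-1.5,1.7,0,0,0,0,-1],
  [-1.1,1.3,0,0,0,0,-1],
  [-0.5,0.5,0,0,0,0.5,-1],
  [0,0,0,0,0,0.9,-1],
  [0,0,0,0,0,0.9,-1],
  [0,0,0,0,0,0.9,-1],
  [0,0,0,0,0,0.9,-1],
  [0,0,0,0,0,0.9,-1],
  [0,0,0,0,0,0.9,-1],
  [0,0,0,0,0,0.7,-1],
  [0,0,0,0,0,0,-1],
])

```text
time_s: 11.5
eef_pos: [0.5148, -0.3589, 0.1973]
tcp_rot: [0.0, 0.992, -0.125, -0.0]
ft_force: [0.3, -0.1, -6.9]
gripper_width: 0.0097
finger_force: 58.6
```

```bash
python3 - <<'E'
from h import *
s=st();w=ctrl.camera("wrist")
r=ctrl.masks_of(w,"tray")
m=r[0]["region"]
v=w["img"].copy();v[m]=(v[m]*.6+np.array([0,0,100])).astype(np.uint8)
# project expected tray rim (outer, z=.024) and floor edge
for (c,a) in(((0.568,-0.3714),-14.2),):
    y=np.array([np.cos(np.radians(a)),np.sin(np.radians(a))]);x=np.array([y[1],-y[0]])
    for hx,hy,z,col in((.0995,.1975,.024,(0,255,0)),(.076,.172,.004,(255,0,0))):
        P=[np.r_[np.array(c)+i*hx*x+j*hy*y,z] for i,j in((-1,-1),(1,-1),(1,1),(-1,1))]
        cv2.polylines(v,[np.int32([proj(w,q) for q in P])],True,col,1)
cv2.imwrite("pics/f.png",cv2.resize(v,(800,600),interpolation=2))
E
```

```text
t 11.5 pos [ 0.5148 -0.3589  0.1973]
[[ 0.969 -0.248 -0.   ]
 [-0.248 -0.969  0.   ]
 [-0.     0.    -1.   ]] F [ 0.3 -0.1 -6.9] w 0.00971334052717742
```

View pics/f.png

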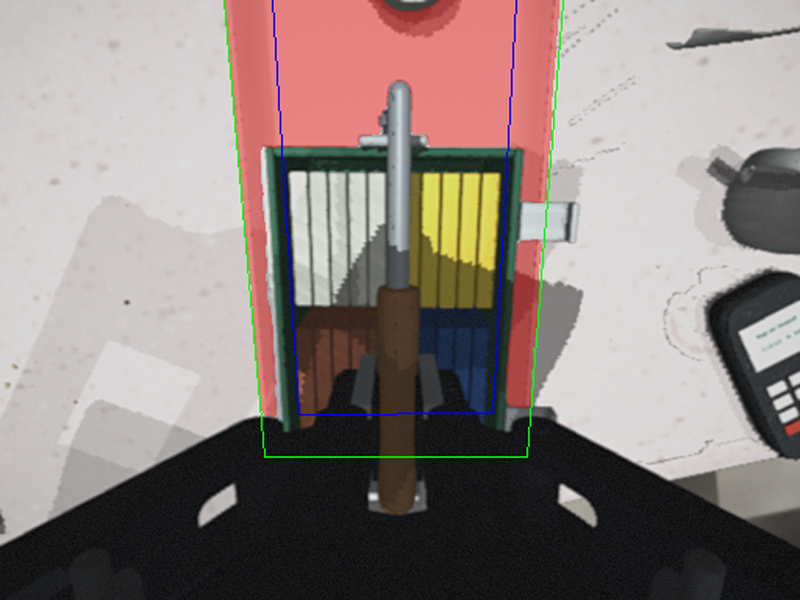

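The projected tray outline matches the picture; the carrier (cols 265–522) is square and centred on it (237–553). Lower.

Emit:
send_rows([
  [0,0,0.8,0,0,0,-1],
  [0,0,1,0,0,0,-1],
  [0,0,1,0,0,0,-1],
  [0,0,1,0,0,0,-1],
  [0,0,0.8,0,0,0,-1],
  [0,0,0.5,0,0,0,-1],
  [0,0,0.3,0,0,0,-1],
  [0,0,0.2,0,0,0,-1],
  [0,0,0.1,0,0,0,-1],
  [0,0,0.1,0,0,0,-1],
  [0,0,0.1,0,0,0,-1],
  [0,0,0,0,0,0,-1],
  [0,0,0,0,0,0,-1],
])

```text
time_s: 12.9
eef_pos: [0.5153, -0.3584, 0.1384]
tcp_rot: [0.0, 0.992, -0.124, 0.0]
ft_force: [0.7, 0.1, -7.0]
gripper_width: 0.0099
finger_force: 58.6
```

Emit:
send_rows([
  [0,0,0.1,0,0,0,-1],
  [0,0,0.1,0,0,0,-1],
  [0,0,0,0,0,0,-1],
  [0,0,0,0,0,0,-1],
])

```text
time_s: 13.3
eef_pos: [0.5153, -0.3586, 0.1371]
tcp_rot: [0.0, 0.992, -0.124, 0.0]
ft_force: [-4.0, 0.2, 5.4]
gripper_width: 0.0097
finger_force: 60.1
```

Emit:
send_rows([
  [0,0,0,0,0,0,-0.6],
  [0,0,0,0,0,0,-0.3],
  [0,0,0,0,0,0,0],
  [0,0,0,0,0,0,0.5],
  [0,0,0,0,0,0,1],
  [0,0,0,0,0,0,1],
  [0,0,-2,0,0,0,1],
  [0,0,-3,0,0,0,1],
  [0,0,-3,0,0,0,1],
  [0,0,-3,0,0,0,1],
  [0,0,0,0,0,0,1],
])

```text
time_s: 14.4
eef_pos: [0.517, -0.3596, 0.2506]
tcp_rot: [0.002, 0.992, -0.124, 0.003]
ft_force: [1.3, 0.8, 0.8]
gripper_width: 0.0853
finger_force: 0.0
```

```bash
python3 - <<'E'
from h import *
s=st();w=ctrl.camera("wrist");c=ctrl.camera("scene");v=w["img"].copy()
for k,z in(("carrier_center",.044),("handle_grip",.154),("tray_spot",.004)):
    r=ctrl.spot_point(w,k); 
    if r: print(k,r[0]["p"],atz(w,r[0]["point"],z))
y=np.array([.9694,-.2453]);x=np.array([y[1],-y[0]]);cc=np.array((0.568,-0.3714));sp=cc-.055*y
for c0,hx,hy,z,col in((cc,.0995,.1975,.024,(0,255,0)),(sp,.052,.075,.084,(0,0,255)),(sp,0,.087,.154,(255,0,255))):
    P=[np.r_[c0+i*hx*x+j*hy*y,z] for i,j in((-1,-1),(1,-1),(1,1),(-1,1))]
    cv2.polylines(v,[np.int32([proj(w,q) for q in P])],True,col,1)
cv2.imwrite("pics/g.png",np.hstack([cv2.resize(v[30:320,120:400],(435,450),interpolation=2),cv2.resize(c["img"][120:270,210:330],(360,450),interpolation=2)]))
E
```

```text
t 14.4 pos [ 0.517  -0.3596  0.2506]
[[ 0.969 -0.247  0.005]
 [-0.247 -0.969 -0.004]
 [ 0.006  0.003 -1.   ]] F [1.3 0.8 0.8] w 0.08525063794817342
carrier_center 0.84 [ 0.51666033 -0.3547432   0.044     ]
handle_grip 0.7 [ 0.51613077 -0.36071025  0.154     ]
```

View pics/g.png

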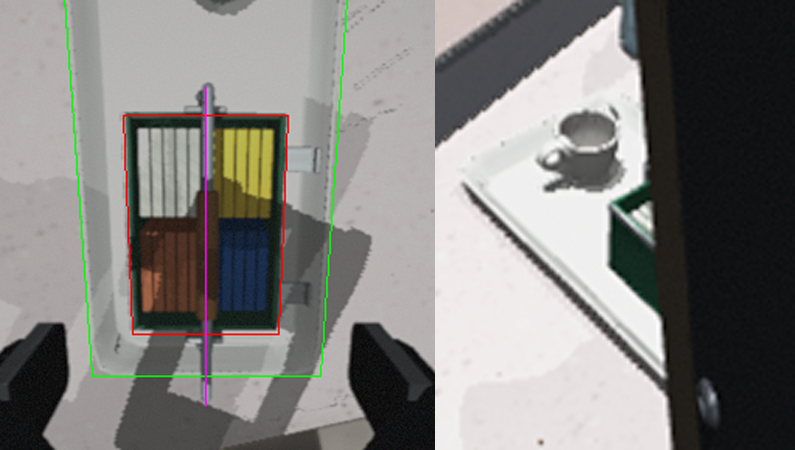

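The placement overlay (red model rim) coincides with the carrier; handle up, cup untouched. Now shut the fingers, go behind the bar and push it forward along its arc.

Emit:
send_rows([
  [0,-1,0,0,0,0,-1],
  [0,-1.1,0,0,0,0,-1],
  [0,-1,0,0,0,0,-1],
  [0,0,0,0,0,0,-1],
  [0,0,0,0,0,0,-1],
  [0,0,0,0,0,0,-1],
  [0,0,0,0,0,0,-1],
  [0,0,2,0,0,0,-1],
  [0,0,3,0,0,0,-1],
  [0,0,3,0,0,0,-1],
  [0,0,2,0,0,0,-1],
  [0,0,1.2,0,0,0,-1],
  [0,0,0,0,0,0,-1],
])

```text
time_s: 15.95
eef_pos: [0.5222, -0.3281, 0.133]
tcp_rot: [-0.001, 0.992, -0.125, -0.001]
ft_force: [-0.7, 0.5, 0.3]
gripper_width: -0.0003
finger_force: 0.0
```

Emit:
send_rows([
  [0,0.5,0,0,0,0,-1],
  [0,0.5,0,0,0,0,-1],
  [0,0.4,0,0,0,0,-1],
  [0,0.4,0,0,0,0,-1],
  [0,0.4,0.1,0,0,0,-1],
  [0,0.4,0.1,0,0,0,-1],
  [0,0.4,0.2,0,0,0,-1],
  [0,0.4,0.2,0,0,0,-1],
  [0,0.4,0.3,0,0,0,-1],
  [0,0.4,0.3,0,0,0,-1],
  [0,0.4,0.3,0,0,0,-1],
  [0,0.4,0.4,0,0,0,-1],
  [0,0.4,0.4,0,0,0,-1],
  [0,0,0,0,0,0,-1],
])

```text
time_s: 17.35
eef_pos: [0.5092, -0.381, 0.1106]
tcp_rot: [-0.0, 0.992, -0.125, -0.0]
ft_force: [0.2, 0.1, -0.9]
gripper_width: -0.0005
finger_force: 0.0
```

```bash
python3 - <<'E'
from h import *
s=st();w=ctrl.camera("wrist");c=ctrl.camera("scene");t=ctrl.camera("top")
for n,q in(("w",w),("s",c),("t",t)):
    r=ctrl.spot_point(q,"handle_grip");print(n,[(round(a["p"],2),np.round(a["point"])) for a in r[:1]])
    r=ctrl.spot_point(q,"carrier_center")
    if r: print(r[0]["p"],atz(q,r[0]["point"],.044))
cv2.imwrite("pics/i.png",np.hstack([cv2.resize(w["img"],(533,400)),cv2.resize(c["img"][130:280,220:320],(267,400),interpolation=2)]))
E
```

```text
t 17.35 pos [ 0.5092 -0.381   0.1106]
[[ 0.969 -0.247 -0.001]
 [-0.247 -0.969  0.   ]
 [-0.001 -0.    -1.   ]] F [ 0.2  0.1 -0.9] w -0.00047797166247569794
w [(0.66, array([304., 268.]))]
0.92 [ 0.51625008 -0.35889593  0.044     ]
s []
t []
0.63 [ 0.51617962 -0.35563623  0.044     ]
```

View pics/i.png

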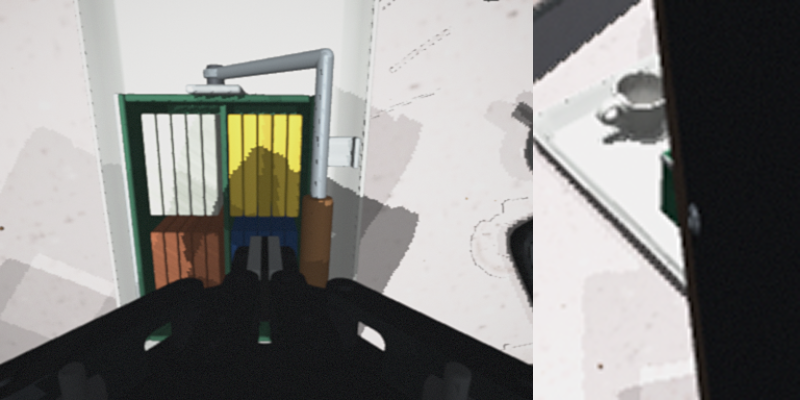

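The bar is swung to about 45° forward, carrier unmoved. Now lift, go over the bar and press it down along its arc.

Emit:
send_rows([
  [0,-0.4,0,0,0,0,-1],
  [0,0,-2,0,0,0,-1],
  [0,0,-2.5,0,0,0,-1],
  [0,0,-1,0,0,0,-1],
  [0,1.5,0,0,0,0,-1],
  [0,1.7,0,0,0,0,-1],
  [0,0,0,0,0,0,-1],
  [0,0,0.8,0,0,0,-1],
  [0,0,0.7,0,0,0,-1],
  [0,0.2,0.6,0,0,0,-1],
  [0,0.2,0.6,0,0,0,-1],
  [0,0.2,0.6,0,0,0,-1],
  [0,0.2,0.6,0,0,0,-1],
  [0,0.2,0.5,0,0,0,-1],
  [0,0.2,0.5,0,0,0,-1],
  [0,0.1,0.5,0,0,0,-1],
  [0,0.1,0.4,0,0,0,-1],
  [0,0,0,0,0,0,-1],
])

```text
time_s: 19.6
eef_pos: [0.4992, -0.4222, 0.1077]
tcp_rot: [0.0, 0.992, -0.124, 0.0]
ft_force: [-0.3, -4.5, 0.4]
gripper_width: 0.0
finger_force: 2.0
```

```bash
python3 - <<'E'
from h import *
s=st();w=ctrl.camera("wrist");r=ctrl.spot_point(w,"carrier_center");print(r[0]["p"],atz(w,r[0]["point"],.044))
cv2.imwrite("pics/j.png",w["img"])
E
```

```text
t 19.6 pos [ 0.4992 -0.4222  0.1077]
[[ 0.969 -0.247  0.   ]
 [-0.247 -0.969 -0.001]
 [ 0.     0.001 -1.   ]] F [-0.3 -4.5  0.4] w 3.553882881462345e-05
0.6 [ 0.51768855 -0.35266272  0.044     ]
```

View pics/j.png

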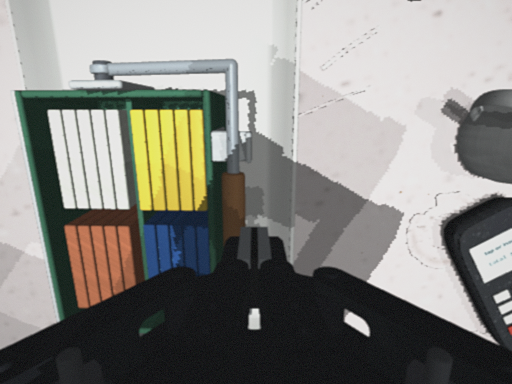

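The tip (col ~257) has come down just in front of the bar (col 234) rather than on it. Back off forward, lift, and measure the bar and carrier.

Emit:
send_rows([
  [0,0.6,0,0,0,0,-1],
  [0,0.4,0,0,0,0,-1],
  [0,0,-2,0,0,0,-1],
  [0,0,-3,0,0,0,-1],
  [0,0,-3,0,0,0,-1],
  [0,-1.5,-3,0,0,0,-1],
  [0,-1.5,0,0,0,0,-1],
  [0,0,0,0,0,0,-1],
  [0,0,0,0,0,0,-1],
])

```text
time_s: 20.6
eef_pos: [0.5039, -0.4016, 0.2176]
tcp_rot: [-0.0, 0.992, -0.124, -0.0]
ft_force: [-0.5, -0.1, 0.0]
gripper_width: 0.0
finger_force: 0.0
```

```bash
python3 - <<'E'
from h import *
s=st();w=ctrl.camera("wrist");v=w["img"].copy()
y=np.array([.9694,-.2453]);x=np.array([y[1],-y[0]]);cc=np.array((0.568,-0.3714));sp=cc-.055*y
for z,k in((.044,"carrier_center"),(.12,"handle_grip")):
    r=ctrl.spot_point(w,k)
    if r: d=atz(w,r[0]["point"],z)[:2]-sp;print(k,r[0]["p"],r[0]["point"],"across",d@x,"along",d@y)
e=np.array(s["eef_pos"])[:2]-sp;print("tcp across",e@x,"along",e@y)
P=[np.r_[sp+i*.052*x+j*.075*y,.084] for i,j in((-1,-1),(1,-1),(1,1),(-1,1))]
cv2.polylines(v,[np.int32([proj(w,q) for q in P])],True,(0,0,255),1)
for a in(20,30,40,50):
    h=np.radians(a);P=[np.r_[sp+.066*np.cos(h)*x+j*y,.088+.066*np.sin(h)] for j in(-.084,.084)]
    q=np.int32([proj(w,k) for k in P]);cv2.line(v,q[0].tolist(),q[1].tolist(),(255,0,255),1);print(a,q.tolist())
cv2.imwrite("pics/k.png",cv2.resize(v,(800,600),interpolation=2))
E
```

```text
t 20.6 pos [ 0.5039 -0.4016  0.2176]
[[ 0.969 -0.246 -0.001]
 [-0.246 -0.969  0.001]
 [-0.001 -0.    -1.   ]] F [-0.5 -0.1  0. ] w 1.5435658685639578e-05
carrier_center 0.9 [204.8, 176.1] across -0.00752693572674522 along -0.0013839338864267904
handle_grip 0.62 [274.3, 181.6] across 0.06141760641162081 along 0.010650018773192495
tcp across 0.04496691347597834 along 0.00022806072264802785
20 [[272, 278], [275, 87]]
30 [[267, 285], [270, 86]]
40 [[260, 291], [261, 85]]
50 [[251, 296], [250, 84]]
```

View pics/k.png

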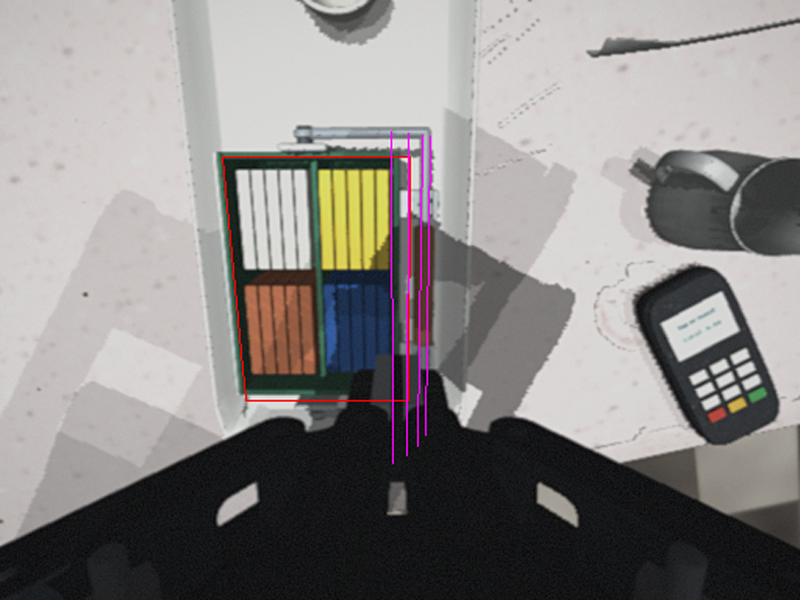

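Carrier got nudged about 4 mm back across the tray; the bar now lies near 15–20°, about 60 mm across. Press it from directly above first, then correct the carrier.

Emit:
send_rows([
  [0,1.6,0,0,0,0,-1],
  [0,0,3,0,0,0,-1],
  [0,0,3,0,0,0,-1],
  [0,0,2.5,0,0,0,-1],
  [0,0,1,0,0,0,-1],
  [0,0,0.5,0,0,0,-1],
  [0,0,0.4,0,0,0,-1],
  [0,0,0.3,0,0,0,-1],
  [0,0,0.3,0,0,0,-1],
  [0,0,0.3,0,0,0,-1],
  [0,0,0.3,0,0,0,-1],
  [0,0,0.2,0,0,0,-1],
  [0,0,0,0,0,0,-1],
  [0,0,0,0,0,0,-1],
])

```text
time_s: 22.15
eef_pos: [0.5002, -0.4174, 0.1003]
tcp_rot: [-0.0, 0.992, -0.124, -0.0]
ft_force: [-0.1, 0.1, -1.4]
gripper_width: -0.0003
finger_force: 0.0
```

Emit:
send_rows([
  [0,0,0.2,0,0,0,-1],
  [0,0,0.2,0,0,0,-1],
  [0,0,0.1,0,0,0,-1],
  [0,0,0,0,0,0,-1],
  [0,0,0,0,0,0,-1],
])

```text
time_s: 22.65
eef_pos: [0.5002, -0.4174, 0.0952]
tcp_rot: [-0.0, 0.992, -0.124, -0.0]
ft_force: [-0.1, 0.4, -0.0]
gripper_width: 0.0001
finger_force: 0.0
```

Emit:
send_rows([
  [0,0,0.1,0,0,0,-1],
  [0,0,0.1,0,0,0,-1],
  [0,0,0,0,0,0,-1],
  [0,0,0,0,0,0,-1],
])

```text
time_s: 23.05
eef_pos: [0.5003, -0.4176, 0.0939]
tcp_rot: [0.0, 0.992, -0.124, 0.0]
ft_force: [-2.3, 0.5, 8.0]
gripper_width: -0.0001
finger_force: 4.3
```

```bash
python3 - <<'E'
from h import *
s=st();w=ctrl.camera("wrist")
for z,k in((.044,"carrier_center"),(.088,"handle_grip")):
    r=ctrl.spot_point(w,k)
    if r: print(k,r[0]["p"],r[0]["point"],atz(w,r[0]["point"],z))
h=cv2.cvtColor(w["img"],cv2.COLOR_BGR2GRAY)
for r in (100,130,150): print(r,h[r,190:260].tolist())
E
```

```text
t 23.05 pos [ 0.5003 -0.4176  0.0939]
[[ 0.969 -0.247  0.   ]
 [-0.247 -0.969 -0.   ]
 [ 0.     0.    -1.   ]] F [-2.3  0.5  8. ] w -0.00011590134266190574
carrier_center 0.67 [153.2, 208.6] [ 0.52022387 -0.3533193   0.044     ]
handle_grip 0.71 [256.6, 238.2] [ 0.50161233 -0.41925719  0.088     ]
100 [46, 42, 44, 47, 46, 44, 45, 45, 50, 51, 47, 44, 42, 44, 47, 43, 44, 41, 43, 37, 43, 42, 36, 38, 43, 63, 82, 94, 99, 101, 99, 90, 74, 54, 36, 37, 37, 34, 38, 35, 35, 33, 39, 63, 109, 161, 203, 202, 217, 230, 236, 235, 233, 234, 234, 199, 144, 126, 115, 143, 181, 208, 216, 195, 174, 159, 146, 124, 110, 111]
130 [213, 215, 215, 216, 218, 218, 212, 175, 108, 89, 161, 209, 214, 213, 213, 214, 214, 215, 215, 217, 218, 220, 211, 155, 92, 63, 71, 85, 96, 101, 101, 99, 89, 72, 49, 39, 45, 56, 65, 68, 69, 67, 61, 53, 84, 110, 120, 119, 119, 117, 117, 117, 120, 161, 218, 215, 161, 134, 147, 161, 176, 197, 206, 192, 173, 161, 144, 138, 173, 198]
150 [212, 213, 214, 215, 214, 214, 216, 211, 172, 107, 91, 163, 209, 212, 212, 212, 212, 214, 215, 215, 215, 212, 210, 184, 128, 71, 60, 77, 91, 96, 101, 102, 90, 80, 108, 183, 226, 229, 227, 227, 228, 227, 226, 188, 129, 101, 104, 105, 106, 108, 106, 109, 109, 105, 94, 86, 74, 71, 78, 82, 82, 79, 86, 92, 94, 89, 84, 80, 77, 82]
```

Contact at tip z = 0.094, exactly the home height. Press slightly more, lift, and look.

Emit:
send_rows([
  [0,0,0.1,0,0,0,-1],
  [0,0,0,0,0,0,-1],
  [0,0,-0.5,0,0,0,-1],
  [0,0,-2,0,0,0,-1],
  [0,0,-3,0,0,0,-1],
  [0,-2,-3,0,0,0,-1],
  [0,-3,-3,0,0,0,-1],
  [0,-1.5,-2,0,0,0,-1],
  [0,0,0,0,0,0,-1],
])

```text
time_s: 24.1
eef_pos: [0.5179, -0.3535, 0.2305]
tcp_rot: [0.001, 0.992, -0.124, 0.002]
ft_force: [-0.5, 0.0, -0.6]
gripper_width: 0.0001
finger_force: 0.0
```

```bash
python3 - <<'E'
from h import *
s=st();w=ctrl.camera("wrist");v=w["img"].copy()
y=np.array([.9694,-.2453]);x=np.array([y[1],-y[0]]);cc=np.array((0.568,-0.3714));sp=cc-.055*y
for z,k in((.044,"carrier_center"),(.088,"handle_grip")):
    r=ctrl.spot_point(w,k)
    if r: d=atz(w,r[0]["point"],z)[:2]-sp;print(k,r[0]["p"],"across",d@x,"along",d@y)
for c0,hx,hy,z,col in((cc,.0995,.1975,.024,(0,255,0)),(sp,.052,.075,.084,(0,0,255)),(sp+.066*x,0,.087,.088,(255,0,255))):
    P=[np.r_[c0+i*hx*x+j*hy*y,z] for i,j in((-1,-1),(1,-1),(1,1),(-1,1))]
    cv2.polylines(v,[np.int32([16*proj(w,q) for q in P])],True,col,1,shift=4)
for i,j in((-1,-1),(-1,1),(1,1)):print(i,j,proj(w,np.r_[sp+i*.052*x+j*.075*y,.084]), proj(w,np.r_[sp+(i*.052+.005)*x+j*.075*y,.084]))
cv2.imwrite("pics/l.png",cv2.resize(v[20:320,100:400],(600,600),interpolation=2))
E
```

```text
t 24.1 pos [ 0.5179 -0.3535  0.2305]
[[ 0.969 -0.245  0.004]
 [-0.245 -0.969 -0.002]
 [ 0.004  0.001 -1.   ]] F [-0.5  0.  -0.6] w 0.00012146680702640334
carrier_center 0.81 across -0.007417871918616605 along 0.0042154821694223524
handle_grip 0.96 across 0.061002533092593576 along 0.0024341683152800846
-1 -1 [208.83987972 253.12621607] [213.62845374 253.12281952]
-1 1 [202.48994827 103.54978991] [207.95103648 103.54888236]
1 1 [316.03600337 103.53092038] [321.49258956 103.53001358]
```

View pics/l.png

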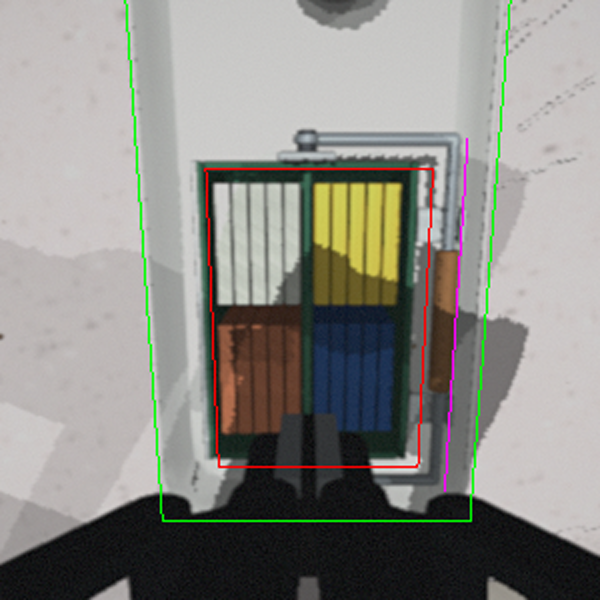

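The handle lies home in the hooks; the carrier rim (crop cols 197–417) sits about 5 mm left of the model's centre. I'll nudge its back wall with the closed fingers from the left.

Emit:
send_rows([
  [0.1,-3,0,0,0,0,-1],
  [0,-3,0,0,0,0,-1],
  [0,-2.5,0,0,0,0,-1],
  [0,0,3,0,0,0,-1],
  [0,0,4,0,0,0,-1],
  [0,0,4,0,0,0,-1],
  [0,0,3.5,0,0,0,-1],
  [0,0,2.5,0,0,0,-1],
  [0,0,1.5,0,0,0,-1],
  [0,0,0,0,0,0,-1],
  [0,0.4,0,0,0,0,-1],
  [0,0.4,0,0,0,0,-1],
  [0,0.3,0,0,0,0,-1],
  [0,0,0,0,0,0,-1],
])

```text
time_s: 25.65
eef_pos: [0.536, -0.2839, 0.0434]
tcp_rot: [0.0, 0.992, -0.125, 0.001]
ft_force: [-0.0, 1.2, 1.5]
gripper_width: 0.0002
finger_force: 0.8
```

Emit:
send_rows([
  [0,0.2,0,0,0,0,-1],
  [0,0.2,0,0,0,0,-1],
  [0,0,0,0,0,0,-1],
])

```text
time_s: 25.95
eef_pos: [0.535, -0.2866, 0.0431]
tcp_rot: [-0.0, 0.992, -0.124, 0.0]
ft_force: [0.8, 6.0, 8.4]
gripper_width: -0.0001
finger_force: 5.3
```

```bash
cat > m.py <<'E'
from h import *
s=st();w=ctrl.camera("wrist")
y=np.array([.9694,-.2453]);x=np.array([y[1],-y[0]]);cc=np.array((0.568,-0.3714));sp=cc-.055*y
for z,k in((.044,"carrier_center"),(.088,"handle_grip")):
    r=ctrl.spot_point(w,k)
    if r: d=atz(w,r[0]["point"],z)[:2]-sp;print(k,r[0]["p"],"across",d@x,"along",d@y)
e=np.array(s["eef_pos"])[:2]-sp;print("tcp",e@x,e@y)
g=w["img"].astype(int)
G=((g[...,1]-g[...,2]>12)&(g[...,1]-g[...,0]>0)).astype(np.uint8)
for a in np.arange(-.03,.075,.015):
    # sample across the rim at z=.084 at this 'along', report green extents
    us=np.arange(-.075,.075,.0005);px=np.array([proj(w,np.r_[sp+u*x+a*y,.084]) for u in us]).round().astype(int)
    ok=(px[:,0]>=0)&(px[:,0]<512)&(px[:,1]>=0)&(px[:,1]<384)
    hit=us[ok][G[px[ok,1],px[ok,0]]>0]
    if len(hit): print("along %.3f green %.4f..%.4f mid %.4f"%(a,hit.min(),hit.max(),(hit.min()+hit.max())/2))
E
python3 m.py
```

```text
t 25.95 pos [ 0.535  -0.2866  0.0431]
[[ 0.969 -0.247  0.001]
 [-0.247 -0.969  0.   ]
 [ 0.001 -0.    -1.   ]] F [0.8 6.  8.4] w -9.437864283375091e-05
carrier_center 0.61 across -0.004968337356319832 along 0.0030278021563752188
tcp -0.07412169307571179 0.002196844140605663
along -0.015 green 0.0270..0.0270 mid 0.0270
along 0.015 green -0.0600..0.0205 mid -0.0197
along 0.030 green -0.0625..-0.0150 mid -0.0387
along 0.045 green -0.0630..-0.0150 mid -0.0390
along 0.060 green -0.0630..-0.0150 mid -0.0390
```

Upward force means the sloping finger back rides on the rim; back off, raise, and push with the tips only.

Emit:
send_rows([
  [0,-0.7,0,0,0,0,-1],
  [0,0,-1.2,0,0,0,-1],
  [0,0,-1.2,0,0,0,-1],
  [0,0.4,0,0,0,0,-1],
  [0,0.3,0,0,0,0,-1],
  [0,0,0,0,0,0,-1],
  [0,0,0,0,0,0,-1],
])

```text
time_s: 26.8
eef_pos: [0.5342, -0.287, 0.066]
tcp_rot: [-0.0, 0.992, -0.125, -0.0]
ft_force: [-0.8, -0.7, -0.2]
gripper_width: -0.0
finger_force: 0.0
```

Emit:
send_rows([
  [0,0.2,0,0,0,0,-1],
  [0,0.2,0,0,0,0,-1],
  [0,0,0,0,0,0,-1],
])

```text
time_s: 27.1
eef_pos: [0.5334, -0.291, 0.0662]
tcp_rot: [-0.0, 0.992, -0.125, -0.0]
ft_force: [0.1, 0.3, -0.4]
gripper_width: 0.0001
finger_force: 0.0
```

Emit:
send_rows([
  [0,0.2,0,0,0,0,-1],
  [0,0,0,0,0,0,-1],
])

```text
time_s: 27.3
eef_pos: [0.5329, -0.2926, 0.0662]
tcp_rot: [-0.0, 0.992, -0.124, -0.0]
ft_force: [0.7, 2.1, -1.1]
gripper_width: -0.0
finger_force: 0.8
```

Emit:
send_rows([
  [0,0.2,0,0,0,0,-1],
  [0,0,0,0,0,0,-1],
])

```text
time_s: 27.5
eef_pos: [0.5324, -0.2945, 0.0663]
tcp_rot: [-0.0, 0.992, -0.124, -0.0]
ft_force: [0.5, 4.1, -1.0]
gripper_width: 0.0003
finger_force: 1.7
```

```bash
python3 m.py
```

```text
t 27.5 pos [ 0.5324 -0.2945  0.0663]
[[ 0.969 -0.247 -0.   ]
 [-0.247 -0.969  0.   ]
 [-0.    -0.    -1.   ]] F [ 0.5  4.1 -1. ] w 0.00027971386601508783
carrier_center 0.9 across -0.0024286533006897737 along 0.0028018055996563407
tcp -0.06579920370810892 0.0016440774781705057
along -0.030 green 0.0330..0.0495 mid 0.0413
along -0.015 green 0.0355..0.0495 mid 0.0425
along 0.000 green -0.0095..0.0495 mid 0.0200
along 0.015 green -0.0510..0.0475 mid -0.0017
along 0.030 green -0.0555..0.0440 mid -0.0057
along 0.045 green -0.0565..0.0410 mid -0.0077
along 0.060 green -0.0570..0.0375 mid -0.0097
```

Emit:
send_rows([
  [0,-1,0,0,0,0,-1],
  [0,-0.5,-2,0,0,0,-1],
  [0,0,-4,0,0,0,-1],
  [0,0,-4,0,0,0,-1],
  [0,0,-4,0,0,0,-1],
  [0,3,-2.4,0,0,0,-1],
  [0,3,0,0,0,0,-1],
  [0,1.5,0,0,0,0,-1],
  [0,0,0,0,0,0,-1],
])

```text
time_s: 28.55
eef_pos: [0.5172, -0.3539, 0.23]
tcp_rot: [0.0, 0.992, -0.125, -0.0]
ft_force: [0.2, 0.9, -0.0]
gripper_width: -0.0001
finger_force: 0.0
```

```bash
cat > n.py <<'E'
from h import *
s=st();w=ctrl.camera("wrist")
y=np.array([.9694,-.2453]);x=np.array([y[1],-y[0]]);cc=np.array((0.568,-0.3714));sp=cc-.055*y
for z,k in((.044,"carrier_center"),(.088,"handle_grip")):
    r=ctrl.spot_point(w,k)
    if r: d=atz(w,r[0]["point"],z)[:2]-sp;print(k,r[0]["p"],"across %.4f along %.4f"%(d@x,d@y))
e=np.array(s["eef_pos"])[:2]-sp;print("tcp",(e@x).round(4),(e@y).round(4))
def edge(i0,i1,z,a,sign):  # strongest gradient position across within [i0,i1]
    us=np.arange(i0,i1,.00025);px=np.float32([proj(w,np.r_[sp+u*x+a*y,z]) for u in us])
    gr=cv2.GaussianBlur(cv2.cvtColor(w["img"],cv2.COLOR_BGR2GRAY).astype(np.float32),(3,3),0)
    v=cv2.remap(gr,px[:,0].reshape(1,-1),px[:,1].reshape(1,-1),1)[0];d=np.gradient(v)*sign
    return us[d.argmax()]
A=np.arange(-.02,.07,.01)
L=[edge(-.07,-.045,.084,a,-1) for a in A]        # bright tray -> dark wall
print("left rim",np.round(np.array(L)*1e3,1))
g=w["img"].astype(int);G=((g[...,1]-g[...,2]>10)).astype(np.uint8)
Rr=[]
for a in A:
    us=np.arange(.03,.07,.0005);px=np.array([proj(w,np.r_[sp+u*x+a*y,.084]) for u in us]).round().astype(int)
    h=us[G[px[:,1],px[:,0]]>0];Rr.append(h.max()*1e3 if len(h) else np.nan)
print("right rim",np.round(Rr,1))
# sachet white/orange block hue edges skipped; tray rim check
for nm,lo,hi in(("tray L",-.115,-.085),("tray R",.085,.115)):
    print(nm,[round(1e3*edge(lo,hi,.024,a,1 if nm[-1]=="L" else -1),1) for a in(.09,.1,.11,.12)])
m=ctrl.masks_of(w,"handle_grip");c=ctrl.masks_of(w,"carrier")
# bar line: wooden sleeve pixels
B=((g[...,2]-g[...,0]>35)&(g[...,2]>60)).astype(np.uint8)
P=[]
for a in np.arange(-.035,.04,.003):
    us=np.arange(.05,.08,.0005);px=np.array([proj(w,np.r_[sp+u*x+a*y,.088]) for u in us]).round().astype(int)
    h=us[B[px[:,1],px[:,0]]>0]
    if len(h)>6:P.append((a,h.mean()))
P=np.array(P)
if len(P)>3:f=np.polyfit(P[:,0],P[:,1],1);print("sleeve across@0 %.4f yaw deg %.2f along %.3f..%.3f"%(f[1],np.degrees(np.arctan(f[0])),P[0,0],P[-1,0]))
E
python3 n.py
```

```text
t 28.55 pos [ 0.5172 -0.3539  0.23  ]
[[ 0.969 -0.249 -0.   ]
 [-0.249 -0.969 -0.   ]
 [-0.     0.    -1.   ]] F [ 0.2  0.9 -0. ] w -6.982446172473539e-05
carrier_center 0.86 across -0.0011 along 0.0038
handle_grip 0.96 across 0.0673 along 0.0036
tcp -0.0044 0.0014
left rim [-51.  -51.5 -50.7 -50.7 -51.  -50.5 -51.  -51.5 -51.2]
right rim [50.5 50.  50.5 50.  50.5 51.  50.5 67.  50.5]
tray L [np.float64(-99.7), np.float64(-88.0), np.float64(-87.5), np.float64(-99.5)]
tray R [np.float64(92.3), np.float64(108.8), np.float64(91.8), np.float64(96.5)]
sleeve across@0 0.0667 yaw deg -2.01 along -0.023..0.037
```

The rim edges measure −51 and +50.4 mm across, constant along: centred and square. Retreat upward and check the handle's height once from two cameras.

Emit:
send_rows([
  [0,0,-4,0,0,0,-1],
  [0,0,-4,0,0,0,-1],
  [-2,0,-4,0,0,0,-1],
  [-2,0,-4,0,0,0,-1],
  [-2,0,-3,0,0,0,-1],
  [0,0,0,0,0,0,-1],
])

```text
time_s: 29.4
eef_pos: [0.4593, -0.3377, 0.425]
tcp_rot: [0.002, 0.992, -0.124, 0.003]
ft_force: [1.0, -0.2, 0.3]
gripper_width: -0.0002
finger_force: 0.0
```

```bash
python3 - <<'E'
from h import *
st()
y=np.array([.9694,-.2453]);x=np.array([y[1],-y[0]]);sp=np.array((0.568,-0.3714))-.055*y
for k in("handle_grip","carrier_center","cup_center"):
    ob=[]
    for n in("wrist","top","scene"):
        p=ctrl.camera(n);r=ctrl.spot_point(p,k)
        if r and r[0]["p"]>.3: ob.append((p,r[0]["point"]));print(n,r[0]["p"],np.round(r[0]["point"]))
    if len(ob)>1: X=tri(ob);d=X[:2]-sp;print(k,X,"across",d@x,"along",d@y)
E
```

```text
t 29.4 pos [ 0.4593 -0.3377  0.425 ]
[[ 0.969 -0.247  0.005]
 [-0.247 -0.969 -0.004]
 [ 0.006  0.003 -1.   ]] F [ 1.  -0.2  0.3] w -0.0002411365755598549
wrist 0.66 [300. 114.]
wrist 0.96 [259. 116.]
scene 0.95 [306. 209.]
carrier_center [ 0.51004388 -0.36066881  0.03428624] across 0.003813820739575175 along -0.0038200626764706637
scene 0.58 [258. 168.]
```

```bash
python3 -c "
from bench import ctrl
print(ctrl.hand_in())"
```

```text
the job is handed in; nothing more can be done
None
```

The carrier is on the tray's free end with the handle pressed home, and the job is handed in at about 29 s. The rims measured −51 and +50 mm across, so it is centred and square, but it sits about 4 mm past the spot towards the cup. My first try at swinging the handle pushed it about 5 mm sideways, so I pushed it back after the handle was home. The last handle height check got no reading, so "home" rests on the bar stopping at the right height (fingertips at 94 mm, 8 N) and the picture after. I also viewed 11 pictures instead of 10.

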